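Switch off the strip with the bare adapter and point it out

ROBOT

A 7-joint arm with a two-finger parallel gripper is mounted at the origin on a cart in front of the work surface, level with it; the furniture and walls round the work are solid. World frame = base frame: x ahead of the robot, y to its left, z up, the work surface at z = 0. Lengths are in m, angles in rad, forces in N, time in s.
With the tool pointing down it reaches from about 0.375 to 0.925 m from the base axis. Payload 3.1 kg.
Tool frame: the origin (TCP) lies between the finger pads, 19 mm behind the fingertips; this is the grasp point; z points along the fingers, y is the line along which they close (so a half turn about z gives the same grasp; the last joint's range is limited). The gripper opens to 85 mm and grips with 20 to 120 N. Pads are 22 mm wide; open, the fingers measure 114 mm over their backs; the gripper's body (76 mm by 85 mm) begins 54 mm behind the grasp point. The pads swing forward as they close: fully open they stand 13 mm farther back than shut.
Start: joints at [-1.288, 0.383, 0.044, 1.598, -0.018, 1.161, -0.05], TCP at [0.242, 0.603, 0.25] pointing down, gripper open.
Joint ranges: [-2.61, 2.61], [-0.41, 2.15], [-1.48, 1.57], [0, 2.5], [-1.57, 4.71], [0.05, 1.97], [-2.85, 2.85]. Speed limits (rad/s): [2.79, 2.79, 3.14, 3.14, 3.14, 3.14, 3.14].

INTERFACE

Orientations are given as a rotation vector (axis times angle).
In Python, from plant import env, capture, observe gives the robot as it stands (env), with the cameras as plain functions and the readings as plain functions.
- The arm moves only by the shell command python3 inch.py 'ROWS'. ROWS is rows parted by semicolons, their numbers by spaces, 1 to 12 of them, each of 7 numbers: a rotation vector rx, ry, rz in rad, then dx, dy, dz in m, then the finger opening in m; each row shifts and turns the commanded pose from where the row before left it, along the tool's axes as they then stand; what a row does not reach is not made up. A row lasts 1/12 s, in which the tool goes at most 0.0417 m and 0.125 rad, less where a joint would pass 70% of its speed; a pose out of reach is approached as far as the arm can. The fingers move at their own pace and stop on an object; the grip force is fixed at half the most. Time passes only in rows, so rows that do not move let the fingers close. It prints the time, the measured TCP pose, the force, the opening and the grip force at its end.
- observe(): the state, without advancing time (a new reading comes with each control period).
- capture(name): name is "scene" or "top" or "wrist"; returns a dict with "color" (420x560x3 uint8, red, green, blue), "vfov" (degrees; the focal length in pixels is half the picture's height over the tangent of half this angle, whatever the lens; pixels are square), "cx", "cy" (the principal point, pixels), "world_from_camera" (4x4, takes a point from camera to world coordinates). Camera axes: x right, y down, z forward; pixel columns grow to the right and rows downward; lengths in m; the calibration is good to about 2 mm. A picture is of the moment at which its call begins. There is no depth.
- env.hand_in(): hands the job in; it is judged then, once.
The state is a dict: "t": time; "qpos": joint angles; "qd": joint speeds; "joint_torque": joint torques, N m; "tcp_pos": TCP position; "orientation": TCP orientation; "contact_force": force on the tool from outside, world axes, zero at the start; "ft_torque": the same for the moment, N m; "finger_gap": finger opening in m; "grasp_force": force on a finger pad.
Only numpy, scipy, OpenCV 4.12 (cv2) and the standard library are available. Lean on these libraries where they do the work, as an engineer would, in place of code of your own. Each camera call takes 0.05 s, during which the arm holds its last target. There are 200 camera calls.

TASK

Plug adapters are on test in three switched-on power strips, and one was plugged in without its white cap, so its live circuit board is bare. Press the rocker of that strip, and of no other, to switch it off, keeping the fingertips clear of the bare board until then. Then point at the bare board, fingertips a few centimetres above its middle, and stay there for about two seconds so that a colleague sees which one to pull; touch none of the adapters, and leave the loose things lying as they are.

Things in the scene. Friction and masses are not known exactly. Their poses are not given: they have to be found in the camera images.
- strip_a: White power strip, one of three alike, fixed to the bench, 56 x 269 x 47 mm. Origin: centre of its underside; y runs along it towards the sockets, x across. Face at z 42 mm; four sockets at y = -38, 8, 54, 100 mm (counted from the switch; the 2nd and 4th are in use). The switch is a rocker at y = -84 mm that tips across the strip (about y).
- strip_b: White power strip, one of three alike, fixed to the bench, 56 x 269 x 47 mm. Origin: centre of its underside; y runs along it towards the sockets, x across. Face at z 42 mm; four sockets at y = -38, 8, 54, 100 mm (counted from the switch; the 2nd and 4th are in use). The switch is a rocker at y = -84 mm that tips across the strip (about y).
- strip_c: White power strip, one of three alike, fixed to the bench, 56 x 269 x 47 mm. Origin: centre of its underside; y runs along it towards the sockets, x across. Face at z 42 mm; four sockets at y = -38, 8, 54, 100 mm (counted from the switch; the 2nd and 4th are in use). The switch is a rocker at y = -84 mm that tips across the strip (about y).
- strip_a_switch (a joint): That strip's rocker. 0 = on: its half on the strip's -x side stands up (47 mm above the bench), its +x half is down. 0.349 rad = off: -x half down. Each half is 10 mm across (x) by 12 mm (y), in a rim 42 mm high. The raised half goes down 3 to 4 mm (a fingertip over its outer edge ends 43 to 44 mm above the bench) under 2 to 5 N, stays where it is put, and must be followed until it stops.
- strip_b_switch (a joint): That strip's rocker. 0 = on: its half on the strip's -x side stands up (47 mm above the bench), its +x half is down. 0.349 rad = off: -x half down. Each half is 10 mm across (x) by 12 mm (y), in a rim 42 mm high. The raised half goes down 3 to 4 mm (a fingertip over its outer edge ends 43 to 44 mm above the bench) under 2 to 5 N, stays where it is put, and must be followed until it stops.
- strip_c_switch (a joint): That strip's rocker. 0 = on: its half on the strip's -x side stands up (47 mm above the bench), its +x half is down. 0.349 rad = off: -x half down. Each half is 10 mm across (x) by 12 mm (y), in a rim 42 mm high. The raised half goes down 3 to 4 mm (a fingertip over its outer edge ends 43 to 44 mm above the bench) under 2 to 5 N, stays where it is put, and must be followed until it stops.
- strip_a_press (a point): Where to press that strip's rocker off: outer edge of the -x half, at x = -13, y = -84, z = 47 mm of the strip (z = top of the raised half). A fingertip centred here clears the +x half. Moves with the strip only, not with the rocker.
- strip_b_press (a point): Where to press that strip's rocker off: outer edge of the -x half, at x = -13, y = -84, z = 47 mm of the strip (z = top of the raised half). A fingertip centred here clears the +x half. Moves with the strip only, not with the rocker.
- strip_c_press (a point): Where to press that strip's rocker off: outer edge of the -x half, at x = -13, y = -84, z = 47 mm of the strip (z = top of the raised half). A fingertip centred here clears the +x half. Moves with the strip only, not with the rocker.
- bare_adapter: The adapter plugged in without its cap: a square 43 mm plug plate with an open circuit board and its parts standing on it, up to 28 mm above the strip's face. It may be in the 2nd or 4th socket of any strip. Origin: middle of the plate, on the strip's face, z up.
- bare_top (a point): Point above the middle of the bare adapter, level with its highest part (28 mm above the strip's face, 70 mm above the bench).
- capped_1: A finished adapter in a socket, with its white cap on, 46 x 46 mm, 43 mm above the strip's face. Plugged in firmly. Origin: middle of its underside, on the strip's face, z up.
- capped_2: A finished adapter in a socket, with its white cap on, 46 x 46 mm, 43 mm above the strip's face. Plugged in firmly. Origin: middle of its underside, on the strip's face, z up.
- capped_3: A finished adapter in a socket, with its white cap on, 46 x 46 mm, 43 mm above the strip's face. Plugged in firmly. Origin: middle of its underside, on the strip's face, z up.
- capped_4: A finished adapter in a socket, with its white cap on, 46 x 46 mm, 43 mm above the strip's face. Plugged in firmly. Origin: middle of its underside, on the strip's face, z up.
- capped_5: A finished adapter in a socket, with its white cap on, 46 x 46 mm, 43 mm above the strip's face. Plugged in firmly. Origin: middle of its underside, on the strip's face, z up.
- loose_cap: A loose white adapter cap standing on the bench, 46 x 46 x 43 mm. Origin: centre of its underside. Leave it.
- spare_board: A loose bare adapter board lying on the bench, 66 x 43 x 42 mm, not plugged in anywhere. Origin: centre of its underside. Leave it.

How it is judged:
By the outcome, as a careful person would: the job done as asked, in the order asked, and still so for the second after the job is handed in, with the robot touching nothing.
It also fails if it takes over 45 s, if anything falls off the work surface, if the arm or the gripper's body presses on something with over 40 N, if the wrist force passes 120 N, or if a joint passes its speed limit or range.

## Working session

There is one attempt and no reset: what is moved stays moved. The work goes in short steps, Python scripts to look and compute and a shell command to move; the robot and the scene stay as the last step left them, time stands still between calls to the robot, and variables do not carry over. Pictures are saved under pics/ and viewed, at most 10 in all, crops included, and the job is handed in when it is done.

```bash
mkdir -p pics; ls
python3 - <<'E'
from plant import env, capture, observe
import cv2,numpy as np
for n in ("scene","top"):
    c=capture(n); cv2.imwrite(f"pics/{n}0.png",cv2.resize(c["color"][:,:,::-1],(800,600),interpolation=cv2.INTER_CUBIC))
    print(n,c["vfov"],c["cx"],c["cy"],np.round(c["world_from_camera"],3).tolist())
o=observe();print(o["t"],o["tcp_pos"],o["orientation"],o["finger_gap"])
E
```

```text
inch.py
pics
plant.py
scene 55.19689321781821 277.97427330459846 206.01972203130282 [[0.438, -0.695, 0.57, 0.015], [-0.899, -0.335, 0.282, -0.331], [-0.005, -0.636, -0.772, 0.766], [0.0, 0.0, 0.0, 1.0]]
top 46.498860817605944 280.80491440444337 211.28441095753166 [[0.02, -0.992, 0.123, 0.418], [-0.999, -0.016, 0.028, -0.078], [-0.026, -0.123, -0.992, 1.096], [0.0, 0.0, 0.0, 1.0]]
0.1 [0.24123476 0.60267446 0.24868278] [-0.59423902 -3.08452963  0.0038467 ] 0.08525407622718457
```

View pics/top0.png

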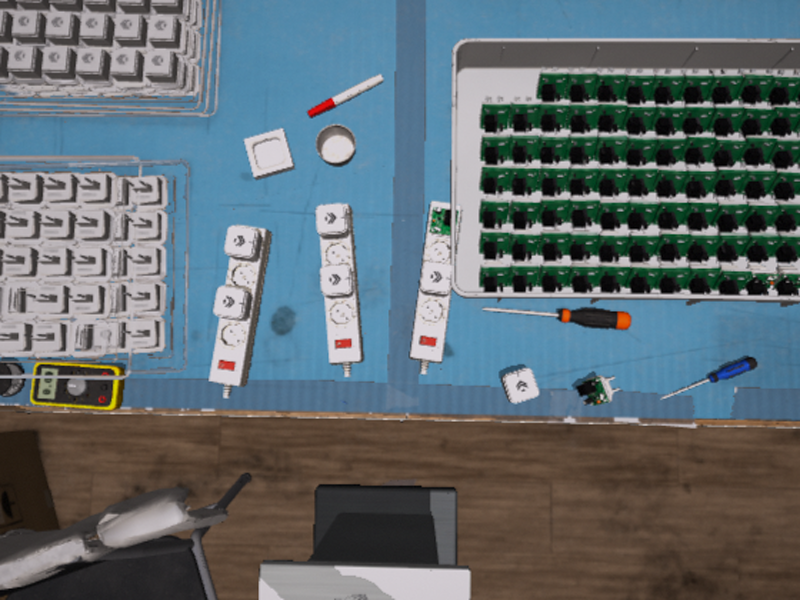

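View pics/scene0.png

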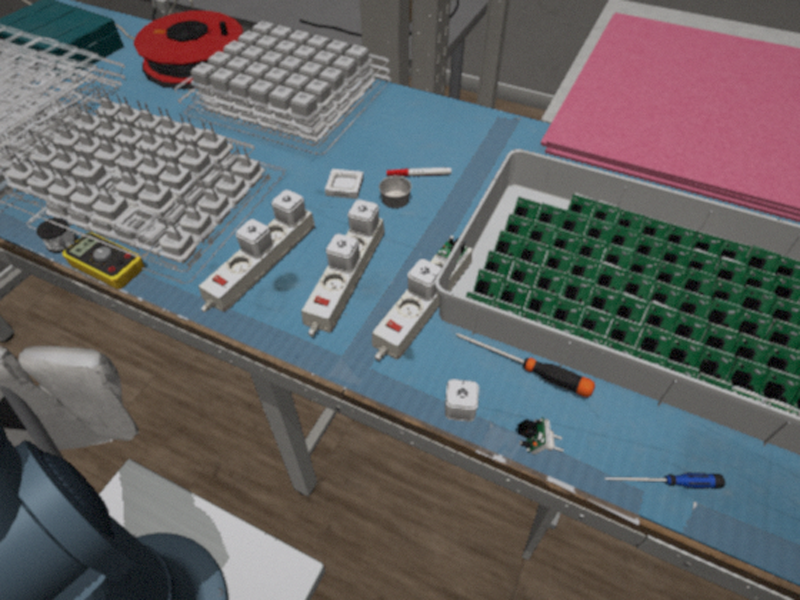

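The top view shows the bare board in the 4th socket of the right-hand strip (about 440,220), beside the tray. That strip's rocker is at about (428,341). I'll enlarge this area.

Run:
```python
from plant import env, capture, observe
import cv2,numpy as np
c=capture("top"); im=c["color"][130:270,270:350,::-1]   # x6 -> 480x840 too tall; use x4.2
a=cv2.resize(im,None,fx=4.2,fy=4.2,interpolation=cv2.INTER_CUBIC)
c=capture("scene"); b=cv2.resize(c["color"][155:255,255:355,::-1],None,fx=4.2,fy=4.2,interpolation=cv2.INTER_CUBIC)
b=cv2.copyMakeBorder(b,0,a.shape[0]-b.shape[0],0,0,cv2.BORDER_CONSTANT)
cv2.imwrite("pics/crop1.png",np.hstack([a,b])); print(a.shape,b.shape)
```

```text
(588, 336, 3) (588, 420, 3)
```

View pics/crop1.png

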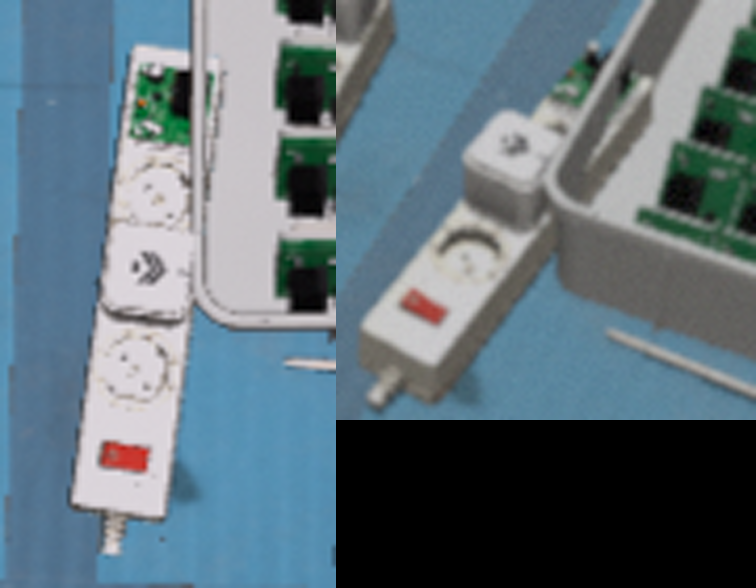

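The right-hand strip's face corners are at crop (72,505), (163,517) and (132,47), the rocker is centred at (125,457), and the sockets are at (135,370) and (154,195). The tray wall overhangs the strip in this view, so I'll also measure its height.

```bash
cat > h.py <<'E'
from plant import env, capture, observe
import numpy as np
from scipy.spatial.transform import Rotation as R
def ray(c,u,v):
    f=210/np.tan(np.radians(c["vfov"]/2));M=np.array(c["world_from_camera"])
    return M[:3,3],M[:3,:3]@np.array([(u-c["cx"])/f,(v-c["cy"])/f,1])
def at(c,u,v,z):
    o,d=ray(c,u,v);return o+d*(z-o[2])/d[2]
E
python3 - <<'E'
from h import *
t=capture("top");s=capture("scene")
T=lambda u,v:(270+(u+.5)/4.2-.5,130+(v+.5)/4.2-.5)
S=lambda u,v:(255+(u-336+.5)/4.2-.5,155+(v+.5)/4.2-.5)
for n,p in dict(nl=(72,505),nr=(163,517),fl=(132,47),rocker=(125,457),s1=(135,370),s3=(154,195)).items(): print(n,at(t,*T(*p),.042).round(4))
for n,p in dict(nl=(361,328),nr=(438,358),rocker=(424,306),s1=(469,250)).items(): print('scene',n,at(s,*S(*p),.042).round(4))
def tri(p,q):
    o1,d1=ray(t,*T(*p));o2,d2=ray(s,*S(*q));k=np.linalg.lstsq(np.c_[d1,-d2],o2-o1,rcond=None)[0]
    return (o1+k[0]*d1).round(4),(o2+k[1]*d2).round(4)
print('tray',tri((200,305),(556,205)),'captop',tri((150,268),(514,146)))
o=observe();print(R.from_rotvec(o["orientation"]).as_matrix().round(3).tolist())
E
```

```text
nl [ 0.4642 -0.0628  0.042 ]
nr [ 0.459  -0.1094  0.042 ]
fl [ 0.7052 -0.09    0.042 ]
rocker [ 0.4893 -0.0895  0.042 ]
s1 [ 0.5343 -0.094   0.042 ]
s3 [ 0.6263 -0.1026  0.042 ]
scene nl [ 0.4642 -0.0653  0.042 ]
scene nr [ 0.4646 -0.1103  0.042 ]
scene rocker [ 0.4916 -0.0889  0.042 ]
scene s1 [ 0.5364 -0.0943  0.042 ]
tray (array([ 0.5655, -0.1261,  0.0648]), array([ 0.5681, -0.1311,  0.0654])) captop (array([ 0.5807, -0.1001,  0.0855]), array([ 0.5806, -0.0999,  0.0854]))
[[-0.928, 0.372, -0.0], [0.372, 0.928, -0.001], [-0.0, -0.001, -1.0]]
```

```bash
python3 inch.py '0 0 0 -.0202 -.0224 0 0;0 0 0 -.0202 -.0224 0 0;0 0 0 -.0202 -.0224 0 0;0 0 0 -.0202 -.0224 0 0;0 0 0 -.0202 -.0224 0 0;0 0 0 -.0202 -.0224 0 0;0 0 0 -.0202 -.0224 0 0;0 0 0 -.0202 -.0224 0 0;0 0 0 -.0202 -.0224 0 0;0 0 0 -.0202 -.0224 0 0;0 0 0 -.0202 -.0224 0 0;0 0 0 -.0202 -.0224 0 0'
python3 inch.py '0 0 0 -.0202 -.0224 0 0;0 0 0 -.0202 -.0224 0 0;0 0 0 -.0202 -.0224 0 0;0 0 0 -.0202 -.0224 0 0;0 0 0 -.0202 -.0224 0 0;0 0 0 -.0202 -.0224 0 0;0 0 0 -.0202 -.0224 0 0;0 0 0 -.0202 -.0224 0 0;0 0 0 -.0202 -.0224 0 0;0 0 0 -.0202 -.0224 0 0;0 0 0 -.0202 -.0224 0 0;0 0 0 -.0202 -.0224 0 0'
python3 inch.py '0 0 .1075 0 0 0 0;0 0 .1075 0 0 0 0;0 0 .1075 0 0 0 0;0 0 .1075 0 0 0 0;0 0 .1075 0 0 0 0;0 0 .1075 0 0 0 0;0 0 .1075 0 0 0 0;0 0 .1075 0 0 0 0;0 0 .1075 0 0 0 0;0 0 .1075 0 0 0 0;0 0 .1075 0 0 0 0;0 0 .1075 0 0 0 0'
python3 - <<'E'
from h import *
import cv2
o=observe();print(o["tcp_pos"],R.from_rotvec(o["orientation"]).as_matrix().round(3).tolist(),o["qpos"].__repr__())
c=capture("wrist");cv2.imwrite("pics/w1.png",cv2.resize(c["color"][:,:,::-1],(800,600),interpolation=cv2.INTER_CUBIC))
E
```

```text
t: 1.3
tcp_pos: [0.367, 0.2624, 0.2502]
orientation: [0.594, 3.085, 0.001]
contact_force: [-0.2, 0.9, 0.8]
finger_gap: 0.0002
grasp_force: 0.0
t: 2.3
tcp_pos: [0.4922, -0.0772, 0.2503]
orientation: [0.594, 3.084, 0.001]
contact_force: [0.7, 0.7, -0.8]
finger_gap: 0.0002
grasp_force: 0.0
t: 3.3
tcp_pos: [0.4918, -0.0758, 0.2501]
orientation: [-2.335, -2.101, -0.001]
contact_force: [0.1, -0.1, 0.7]
finger_gap: 0.0002
grasp_force: 0.0
[ 0.49183506 -0.07580088  0.25009409] [[0.105, 0.994, 0.0], [0.994, -0.105, 0.0], [0.0, 0.0, -1.0]] array([-0.63635355,  0.09688081,  0.75425167,  1.98559885, -0.07527842,
        1.08621088,  0.04535074])
```

View pics/w1.png

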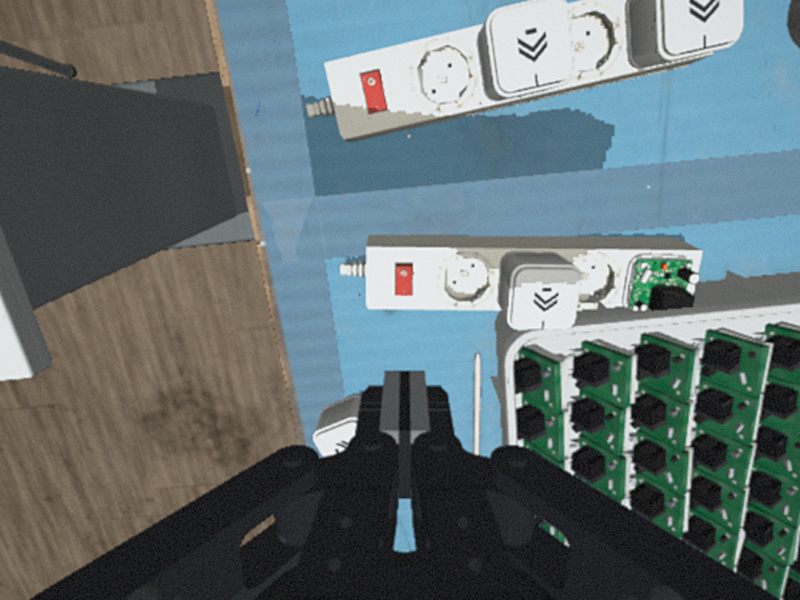

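The wrist view confirms a bare board in the 4th socket of this strip, with its plate spanning about (630–698, 255–310). The rocker is centred at (404,279), and its corners run from (396,263) to (413,295).

Run:
```python
from h import *
c=capture("wrist")
for n,p,z in [("rocker",(404,279),.044),("rtop",(404,263),.046),("rbot",(404,295),.042),("s1",(467,277),.042),("s3",(592,278),.042),("nearL",(367,247),.042),("nearR",(366,308),.042),("bare",(664,282),.047)]:
    print(n,at(c,(p[0]+.5)*.7-.5,(p[1]+.5)*.7-.5,z).round(4))
print(np.array(c["world_from_camera"])[:3,3])
```

```text
rocker [ 0.4902 -0.0908  0.044 ]
rtop [ 0.4915 -0.0784  0.046 ]
rbot [ 0.4888 -0.1037  0.042 ]
s1 [ 0.5361 -0.0949  0.042 ]
s3 [ 0.627  -0.1057  0.042 ]
nearL [ 0.4664 -0.0648  0.042 ]
nearR [ 0.4594 -0.1108  0.042 ]
bare [ 0.677  -0.1128  0.047 ]
[0.50054049 0.00587717 0.37332043]
```

```bash
python3 inch.py '0 0 0 -.001 0 .03 0;0 0 0 0 0 .035 0;0 0 0 0 0 .035 0;0 0 0 0 0 .035 0;0 0 0 0 0 .025 0;0 0 0 0 0 .015 0;0 0 0 0 0 0 0;0 0 0 0 0 0 0'
python3 inch.py '0 0 0 0 0 .001 0;0 0 0 0 0 .001 0;0 0 0 0 0 .001 0;0 0 0 0 0 .001 0;0 0 0 0 0 0 0;0 0 0 0 0 0 0'
python3 inch.py '0 0 0 0 0 .001 0;0 0 0 0 0 .001 0;0 0 0 0 0 0 0;0 0 0 0 0 0 0'
```

```text
t: 4.07
tcp_pos: [0.4912, -0.0769, 0.0745]
orientation: [-2.327, -2.109, 0.003]
contact_force: [0.8, -0.2, 0.5]
finger_gap: -0.0001
grasp_force: 0.0
t: 4.57
tcp_pos: [0.492, -0.0767, 0.0713]
orientation: [2.329, 2.108, 0.001]
contact_force: [0.6, -0.0, -0.3]
finger_gap: -0.0001
grasp_force: 0.0
t: 4.9
tcp_pos: [0.4916, -0.0768, 0.0688]
orientation: [-2.329, -2.108, 0.0]
contact_force: [0.1, 0.5, -0.4]
finger_gap: 0.0006
grasp_force: 0.0
```

```bash
python3 inch.py '0 0 0 0 0 .001 0;0 0 0 0 0 .001 0;0 0 0 0 0 .001 0;0 0 0 0 0 0 0;0 0 0 0 0 0 0'
python3 inch.py '0 0 0 0 0 .001 0;0 0 0 0 0 .001 0;0 0 0 0 0 0 0;0 0 0 0 0 0 0'
python3 inch.py '0 0 0 0 0 .001 0;0 0 0 0 0 0 0;0 0 0 0 0 0 0'
```

```text
t: 5.32
tcp_pos: [0.4916, -0.0768, 0.0659]
orientation: [-2.33, -2.108, 0.0]
contact_force: [0.1, -0.3, 0.4]
finger_gap: -0.0002
grasp_force: 0.0
t: 5.65
tcp_pos: [0.492, -0.0761, 0.0641]
orientation: [-2.329, -2.108, -0.001]
contact_force: [-0.2, 2.5, 2.7]
finger_gap: 0.0002
grasp_force: 1.3
t: 5.9
tcp_pos: [0.4921, -0.0757, 0.0632]
orientation: [-2.328, -2.108, -0.002]
contact_force: [-1.4, 4.9, 5.0]
finger_gap: -0.0002
grasp_force: 2.5
```

```bash
python3 inch.py '0 0 0 0 0 .001 0;0 0 0 0 0 0 0;0 0 0 0 0 0 0'
python3 inch.py '0 0 0 0 0 .001 0;0 0 0 0 0 0 0;0 0 0 0 0 0 0'
```

```text
t: 6.15
tcp_pos: [0.4922, -0.0753, 0.0623]
orientation: [-2.327, -2.108, -0.002]
contact_force: [-1.8, 4.4, 7.0]
finger_gap: -0.0005
grasp_force: 3.6
t: 6.4
tcp_pos: [0.4922, -0.0753, 0.0621]
orientation: [-2.327, -2.107, -0.003]
contact_force: [-2.5, 4.9, 13.5]
finger_gap: 0.0001
grasp_force: 7.0
```

The tool has stopped: the tips are at 43 mm and the force is rising without motion. I'll lift straight up and check the rocker.

```bash
python3 inch.py '0 0 0 0 0 -.01 0;0 0 0 0 0 -.03 0;0 0 0 0 0 -.04 0;0 0 0 0 0 -.03 0;0 0 0 0 0 0 0'
python3 - <<'E'
from h import *
import cv2
c=capture("wrist");g=c["color"][:,:,::-1]
# strip b rocker (still on) and this one: crops
print(observe()["tcp_pos"])
a=cv2.resize(g,(560,420));m=((g[:,:,2]>140)&(g[:,:,1]<90)).astype('uint8')
n,_,st,ce=cv2.connectedComponentsWithStats(m)
P=[]
for s,k in zip(st[1:],ce[1:]):
    if s[4]>60:
        print(s,k); x,y=k.astype(int); P.append(cv2.resize(g[max(y-30,0):y+30,max(x-30,0):x+30],(390,390),interpolation=cv2.INTER_CUBIC))
cv2.imwrite("pics/w2.png",np.hstack(P[:2]))
E
```

```text
t: 6.82
tcp_pos: [0.4965, -0.0791, 0.1768]
orientation: [2.325, 2.099, 0.014]
contact_force: [2.2, 0.4, -0.1]
finger_gap: -0.0001
grasp_force: 0.0
[ 0.49473399 -0.07835136  0.17432332]
[234  30  22  29 271] [246.20295203  43.72693727]
[267 203  15  27 178] [275.23033708 217.68539326]
```

View pics/w2.png

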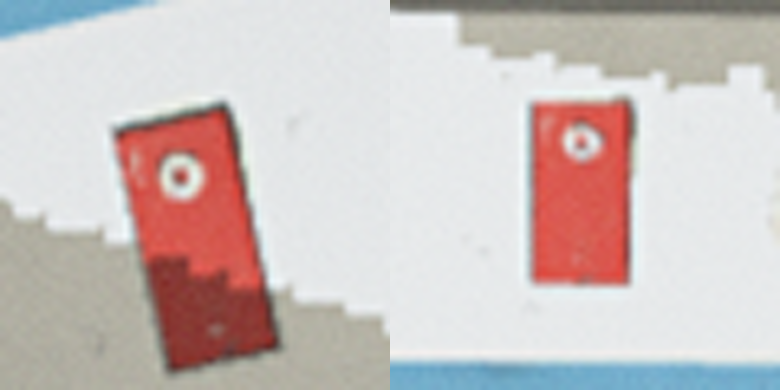

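The left panel is the neighbour's rocker, still on, and the right panel is ours. The tip is hard to tell from this angle, so I'll compare scene and top crops from before and after.

Run:
```python
from h import *
import cv2
rows=[]
for n,(u,v) in dict(scene=(275,228),top=(299,238)).items():
    b=cv2.resize(cv2.imread(f"pics/{n}0.png"),(560,420),interpolation=cv2.INTER_AREA); a=capture(n)["color"][:,:,::-1]
    rows.append(np.hstack([cv2.resize(i[v-20:v+20,u-26:u+26],(390,300),interpolation=cv2.INTER_CUBIC) for i in (b,a)]))
cv2.imwrite("pics/ba.png",np.vstack(rows))
```

```text
(no output)
```

View pics/ba.png

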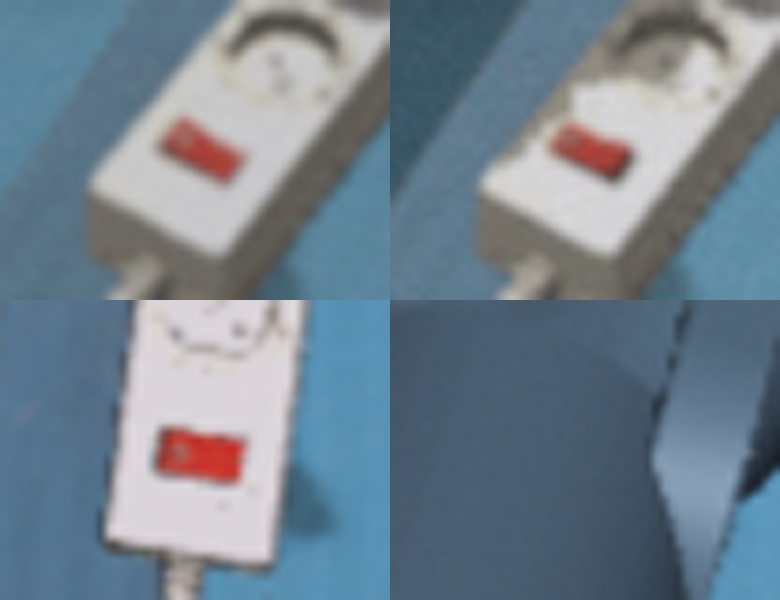

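In the scene view the rocker's +x side now stands proud, with a dark edge at (620,165), so that strip is off. Next I'll point at the board.

```bash
python3 inch.py '0 0 0 -.0025 .0308 0 0;0 0 0 -.0025 .0308 0 0;0 0 0 -.0025 .0308 0 0;0 0 0 -.0025 .0308 0 0;0 0 0 -.0025 .0308 0 0;0 0 0 -.0025 .0308 0 0;0 0 0 0 0 0 0;0 0 0 0 0 0 0;0 0 0 0 0 0 0'
python3 - <<'E'
from h import *
import cv2
c=capture("wrist");cv2.imwrite("pics/w3.png",cv2.resize(c["color"][:,:,::-1],(800,600),interpolation=cv2.INTER_CUBIC))
E
```

```text
t: 7.72
tcp_pos: [0.672, -0.1107, 0.1684]
orientation: [-2.329, -2.104, 0.006]
contact_force: [0.1, -0.5, -0.3]
finger_gap: 0.0001
grasp_force: 0.0
```

View pics/w3.png

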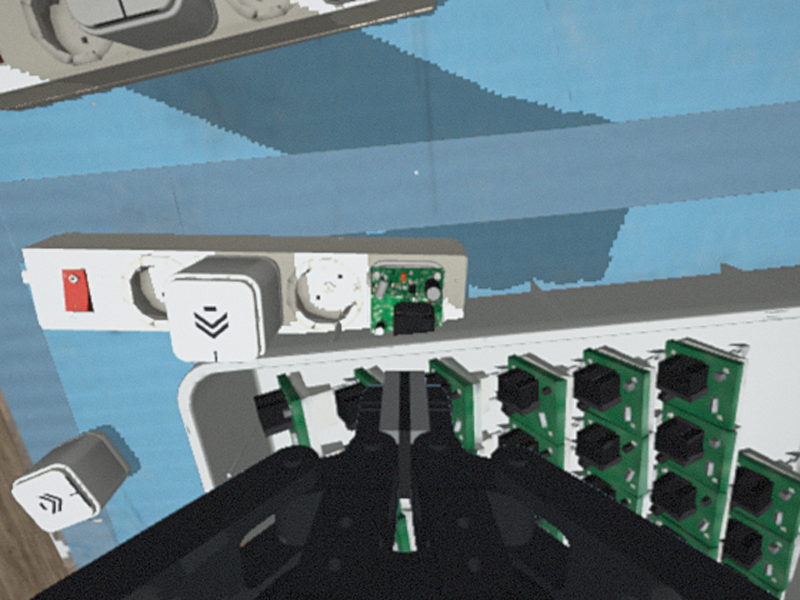

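The board, about (372–442, 265–333), lines up with the fingers at column 405. I'll lower the tips to about 30 mm above it and hold there.

```bash
python3 - <<'E'
from h import *
c=capture("wrist")
for z in (.047,.052): print(at(c,(407+.5)*.7-.5,(299+.5)*.7-.5,z).round(4))
E
python3 inch.py '0 0 0 0 0 .012 0;0 0 0 0 0 .016 0;0 0 0 0 0 .014 0;0 0 0 0 0 .007 0;0 0 0 0 0 0 0;0 0 0 0 0 0 0'
```

```text
[ 0.6728 -0.1126  0.047 ]
[ 0.673  -0.1109  0.052 ]
t: 8.32
tcp_pos: [0.6734, -0.1099, 0.1212]
orientation: [-2.329, -2.107, 0.002]
contact_force: [0.1, -0.4, 0.2]
finger_gap: -0.0001
grasp_force: 0.0
```

Tips are at 102 mm, 32 mm above the board's highest part and centred within 2 mm. I'll hold for 2.5 s.

```bash
Z='0 0 0 0 0 0 0'; python3 inch.py '0 0 0 0 0 0 0;0 0 0 0 0 0 0;0 0 0 0 0 0 0;0 0 0 0 0 0 0;0 0 0 0 0 0 0;0 0 0 0 0 0 0;0 0 0 0 0 0 0;0 0 0 0 0 0 0;0 0 0 0 0 0 0;0 0 0 0 0 0 0;0 0 0 0 0 0 0;0 0 0 0 0 0 0' >/dev/null
python3 inch.py '0 0 0 0 0 0 0;0 0 0 0 0 0 0;0 0 0 0 0 0 0;0 0 0 0 0 0 0;0 0 0 0 0 0 0;0 0 0 0 0 0 0;0 0 0 0 0 0 0;0 0 0 0 0 0 0;0 0 0 0 0 0 0;0 0 0 0 0 0 0;0 0 0 0 0 0 0;0 0 0 0 0 0 0' >/dev/null
python3 inch.py '0 0 0 0 0 0 0;0 0 0 0 0 0 0;0 0 0 0 0 0 0;0 0 0 0 0 0 0;0 0 0 0 0 0 0;0 0 0 0 0 0 0'
python3 -c "from plant import env, capture, observe; print(env.hand_in())"
```

```text
t: 10.82
tcp_pos: [0.6741, -0.1102, 0.1219]
orientation: [-2.33, -2.108, 0.0]
contact_force: [0.1, 0.2, 0.5]
finger_gap: 0.0002
grasp_force: 0.0
the job is handed in; nothing more can be done
None
```

I switched off the strip with the bare board (the right-hand one, 4th socket), then held the fingertips about 3 cm above the middle of the board for 2.5 s, touching nothing else, and handed the job in at 10.8 s.

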